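# Hang the assembly mallet in its ring holder

### The arm

A 7-joint arm with a two-finger parallel gripper is mounted at the origin on a cart in front of the work surface, level with it; the furniture and walls round the work are solid. World frame = base frame: x ahead of the robot, y to its left, z up, the work surface at z = 0. Lengths are in m, angles in rad, forces in N, time in s.
With the tool pointing down it reaches from about 0.425 to 0.925 m from the base axis. Payload 6.8 kg.
Tool frame: the origin (TCP) lies midway between the tips of the shut fingers; the grasp point (between the pads) lies 19 mm behind it; z points along the fingers, y is the direction in which the jaws open and shut (so a half turn about z gives the same grasp; the last joint's range is limited). The gripper opens to 88 mm and grips with 3 to 60 N. Pads are 20 mm wide; open, the fingers measure 115 mm over their backs; the gripper's body (75 mm by 178 mm) begins 61 mm behind the grasp point.
Start: joints at [1.12, 0.477, 0.022, 1.555, -0.011, 1.109, -0.083], TCP at [0.227, -0.636, 0.223] pointing down, gripper open.
Joint ranges: [-2.96, 2.96], [-0.34, 2.1], [-1.41, 1.46], [0.24, 2.44], [-1.37, 4.51], [0.17, 1.92], [-2.96, 2.96]. Speed limits (rad/s): [2.39, 2.39, 3.14, 3.14, 3.14, 3.14, 3.14].

### API

Orientations are given as a unit quaternion [x, y, z, w].
In Python, from cell import arm gives the robot as it stands.
- The arm moves only by the shell command python3 -m jog 'ROWS' [FORCE]. ROWS is text: rows parted by semicolons, each of 7 numbers parted by spaces: the shift along the world's x, y, z in m, then the turn, a rotation vector about the world's x, y, z in rad, then the opening, from 0 (shut) to 1 (fully open). In form: dx dy dz wx wy wz jaw; .... A call has exactly 8 rows; each row shifts and turns the commanded pose from where the row before left it; what a row does not reach is not made up. A row lasts 1/10 s, in which the tool goes at most 50 mm and 8.59 degrees, less where a joint would pass 70% of its speed; a pose out of reach is approached as far as the arm can. A call with a gripper value outside its range is refused whole. The fingers move at their own pace and stop on an object; FORCE is the grip in N (left out, the last holds). Time passes only in rows, so rows that do not move let the fingers close, or fill a call up. It gives the time, the measured TCP pose, the force and the opening at its end, in the units of the state.
- arm.read_state(): the state, without advancing time (a new reading comes with each control period).
- arm.camera(name): name is "scene" or "side" or "wrist"; returns (picture, depth): 384x512x3 uint8, red, green, blue; 384x512 float32, m along the optical axis (not along the pixel's ray), 0 where there is no reading.
- arm.get_calibration(name): a dict with "vertical_fov" (degrees; the focal length in pixels is half the picture's height over the tangent of half this angle, whatever the lens; pixels are square), "cx", "cy" (the principal point, pixels), "world_to_cam" (4x4, takes a point from world to camera coordinates). Camera axes: x right, y up, looking along -z (the intrinsics and any distortion apply to the point x, -y, -z); pixel columns grow to the right and rows downward; lengths in m; the calibration is good to about 2 mm. The wrist camera is an equidistant fisheye: a pixel r from the principal point sees the ray r / f radians off the axis. A picture is of the moment at which its call begins: read the wrist's pose just before it. get_calibration takes no time and is no camera call; for the wrist camera it gives the pose at the moment of the call.
- arm.sign_off(): hands the job in, once; it reports no verdict.
Trained networks look in the newest picture that a camera, given by its name, has taken for a name from the list of things; names that differ only in an ending like _2 or _b are one class to them, and where a whole thing is asked for, a point or a joint stands for the part that bears it (a point fixed in the world has none). Each returns a list of dicts, best first, with "conf" (0 to 1); they miss things now and then, are a little off and sometimes report something else, mostly with a low value. They report only what shows in the picture. A call takes as long as a camera call. They do not tell look-alikes from the thing itself.
- arm.search_frame(target, camera): "location" ([column, row] in pixels, amid what is visible of it).
- arm.trace(target, camera): "region" (384x512 bool, what is visible of it) and "location" ([column, row] in pixels, amid what is visible of it).
- arm.spot_point(target, camera): "location" ([column, row] in pixels: a listed point, or the origin of a listed thing).
The state is a dict: "time_s": time; "q": joint angles; "qvel": joint speeds; "tau": joint torques, N m; "ee_pos": TCP position; "ee_rot": TCP orientation; "force": force on the tool from outside, world axes, zero at the start; "torque": the same for the moment, N m; "grip_width": finger opening in m.
Only numpy, scipy, OpenCV 4.12 (cv2) and the standard library are available. Lean on these libraries where they do the work, as an engineer would, in place of code of your own. Each camera call takes 0.05 s, during which the arm holds its last target.

### The job

The board is assembled, so put the little mallet away: take the block-headed mallet out of the wooden tool block and lower it handle first down through the ring of the steel holder, so that it hangs upright with its head resting on the ring. Let go of it, and leave the round-knobbed pusher standing in its hole of the tool block.

Things in the scene. Friction and masses are not known exactly. Their poses are not given: they have to be found in the camera images.
- mallet: Short mallet, 130-210 g, standing handle down in one of two holes of a fixed wooden block, upright within 5 degrees. Round wooden handle, 16 mm thick, 90 mm long; on top a block head (aluminium middle, black ends) 84 mm long, 32 wide, 34 high, flat underside. Origin: butt (lower end) of the handle, 10 mm above the bench at start. z runs up the handle, x along the head's length, y across its width
- mallet_neck (a point): Point of the mallet on the handle's axis, level with the flat underside of the head, 90 mm above the butt; the head's top is 34 mm above this point. Axes as the mallet's. Best gripped from above across the head's 32 mm width, on the aluminium middle, fingertips no lower than this point
- ring (a point): Centre of the ring of the fixed steel holder, level with the ring's top, 120 mm above the bench; z up. Level ring of 10 mm round bar, hole 42 mm, outside 62 mm, open below down to the bench. Its post stands 62 mm from the centre along the point's +x, no higher than the ring. The mallet's head may point any way across the ring; once hung, its butt is 30 mm above the bench
- pusher: Hand pusher, to be left standing upright in the other hole of the wooden block: steel rod 16 mm thick, 90 mm long, topped by a round black knob 34 mm wide, 31 mm high. Origin: lower end of the rod; z up along it. The block is 64 x 190 mm, 55 mm high; its two holes are 20 mm wide, 45 mm deep, 110 mm apart, so tools must rise 45 mm straight up to come out
There are look-alikes about, which are no part of the job. Of the things like the pusher, leave any that is pink; of the rest the smaller one is meant. There is more than one size of the mallet; the job needs the smallest.

How it is judged:
By the outcome, as a careful person would: the job done as asked, in the order asked, and still so for the second after the job is handed in, with the robot touching nothing.
It also fails if it takes over 45 s, if anything falls off the work surface, if the arm or the gripper's body presses on something with over 40 N, if the wrist force passes 120 N, or if a joint passes its speed limit or range.

## Working session

There is one attempt and no reset: what is moved stays moved. The work goes in short steps, Python scripts to look and compute and a shell command to move; the robot and the scene stay as the last step left them, time stands still between calls to the robot, and variables do not carry over. Pictures are saved under pics/ and viewed, and the job is handed in when it is done.

```bash
ls; mkdir -p pics
python3 - <<'E'
from cell import arm
import cv2
s=arm.read_state();print(s)
for n in ("scene","side","wrist"):
    p,d=arm.camera(n);cv2.imwrite(f"pics/{n}0.png",p[:,:,::-1])
    c=arm.get_calibration(n);print(n,c)
E
```

```text
pics
{'time_s': 0.0, 'q': array([ 1.11990152,  0.47779496,  0.02232072,  1.55643382, -0.01149951,
        1.10929428, -0.08311451]), 'qvel': array([ 8.79492891e-04,  3.96474103e-05, -4.25040739e-04, -7.08648150e-04,
       -1.15828120e-04,  2.37812430e-04,  2.09264314e-04]), 'tau': array([ 1.64781982e-04, -5.82845449e+01,  1.53450463e+00, -2.72619456e+01,
       -5.43922931e-02,  1.68106210e-02,  1.22734364e-04]), 'ee_pos': array([ 0.22667747, -0.63516623,  0.22169225]), 'ee_rot': array([ 9.85344909e-01,  1.70571386e-01, -2.15143647e-04, -8.75213934e-04]), 'force': array([-0.92174452,  0.74403032, -0.10897338]), 'torque': array([ 0.01580104, -0.00424813, -0.07699309]), 'grip_width': 0.08780827061833975}
scene {'vertical_fov': 47.40269049126865, 'cx': 256.8143175276425, 'cy': 187.52894116696353, 'world_to_cam': array([[ 0.73594821, -0.67690856,  0.01322987, -0.53997053],
       [ 0.50828006,  0.5653096 ,  0.6496741 , -0.21787918],
       [-0.44724893, -0.47140202,  0.76009771, -1.44636825],
       [ 0.        ,  0.        ,  0.        ,  1.        ]])}
side {'vertical_fov': 50.116900308248276, 'cx': 253.43254263848806, 'cy': 188.76362937937557, 'world_to_cam': array([[-8.91706276e-01, -4.52614395e-01, -3.55583304e-04,
         3.70625852e-01],
       [ 2.57632034e-01, -5.08212555e-01,  8.21794216e-01,
        -3.19549575e-01],
       [-3.72136604e-01,  7.32707451e-01,  5.69784292e-01,
        -1.00001482e+00],
       [ 0.00000000e+00,  0.00000000e+00,  0.00000000e+00,
         1.00000000e+00]])}
wrist {'vertical_fov': 65.70646984690485, 'cx': 250.1558832249294, 'cy': 193.59442652576183, 'world_to_cam': array([[ 0.33583757, -0.94191533, -0.00294075, -0.67530483],
       [ 0.91309721,  0.32632579, -0.24446874,  0.02943087],
       [ 0.2312285 ,  0.07941659,  0.96965272, -0.39018652],
       [ 0.        ,  0.        ,  0.        ,  1.        ]])}
```

View pics/scene0.png

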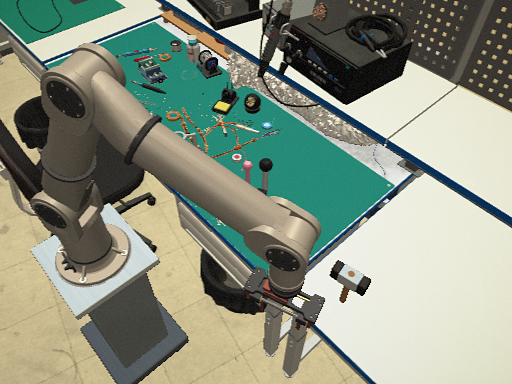

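View pics/side0.png

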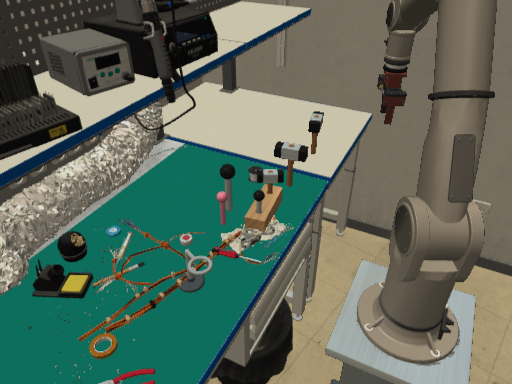

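View pics/wrist0.png

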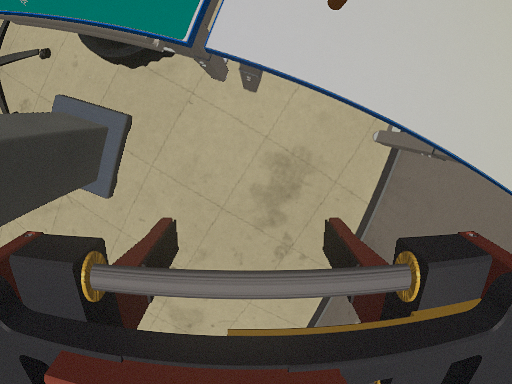

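```bash
cat > h.py <<'E'
from cell import arm
import numpy as np, cv2
def K(c):
    f=192/np.tan(np.radians(c["vertical_fov"])/2);return f,c["cx"],c["cy"]
def world(c,u,v,d):
    f,cx,cy=K(c);u=np.asarray(u,float);v=np.asarray(v,float)
    P=np.stack([(u-cx)/f*d,-(v-cy)/f*d,-d*np.ones_like(u)],-1)
    T=c["world_to_cam"];return (P-T[:3,3])@T[:3,:3]
def fish(c,u,v,d):
    f,cx,cy=K(c);du=np.asarray(u,float)-cx;dv=np.asarray(v,float)-cy;r=np.hypot(du,dv)+1e-9
    t=np.tan(r/f)/r
    P=np.stack([du*t*d,-dv*t*d,-d*np.ones_like(r)],-1)
    T=c["world_to_cam"];return (P-T[:3,3])@T[:3,:3]
def proj(c,p):
    f,cx,cy=K(c);T=c["world_to_cam"];q=np.asarray(p)@T[:3,:3].T+T[:3,3]
    return np.stack([cx-f*q[...,0]/q[...,2],cy+f*q[...,1]/q[...,2]],-1)
E
python3 - <<'E'
from h import *
p,d=arm.camera("side");c=arm.get_calibration("side")
np.savez("side1.npz",p=p,d=d)
crop=p[100:310,150:340];cv2.imwrite("pics/side_crop1.png",cv2.resize(crop[:,:,::-1],None,fx=3.0,fy=2.85,interpolation=cv2.INTER_CUBIC))
for t in ("mallet","pusher"):
    for r in arm.trace(t,"side"):
        m=r["region"]&(d>0);v,u=np.nonzero(m);w=world(c,u,v,d[m]);print(t,round(r["conf"],2),np.round(r["location"]),m.sum(),np.round(np.percentile(w,[2,50,98],axis=0),3).tolist())
for t in ("mallet","mallet_neck","ring","pusher"):
    for r in arm.spot_point(t,"side"): print(t,round(r["conf"],2),np.round(r["location"],1))
E
```

```text
mallet 0.94 [290. 152.] 705 [[0.425, -0.573, 0.005], [0.476, -0.394, 0.145], [0.577, -0.379, 0.167]]
mallet 0.85 [317. 123.] 370 [[0.455, -1.014, 0.004], [0.477, -0.652, 0.146], [0.56, -0.604, 0.168]]
mallet 0.66 [270. 179.] 396 [[0.452, -0.286, 0.061], [0.489, -0.261, 0.126], [0.527, -0.237, 0.139]]
pusher 0.74 [225. 201.] 212 [[0.565, -0.128, 0.01], [0.577, -0.109, 0.087], [0.592, -0.098, 0.123]]
pusher 0.72 [259. 196.] 176 [[0.463, -0.168, 0.059], [0.476, -0.152, 0.115], [0.494, -0.142, 0.134]]
pusher 0.64 [227. 178.] 407 [[0.579, -0.351, 0.005], [0.595, -0.178, 0.12], [0.69, -0.163, 0.174]]
mallet 0.95 [266.8 201.6]
mallet 0.75 [290.1 183.6]
mallet 0.75 [311.7 150.4]
mallet_neck 0.86 [269.2 179.8]
mallet_neck 0.83 [315.4 125.5]
mallet_neck 0.67 [294.3 155. ]
mallet_neck 0.67 [196.3 265.4]
ring 0.83 [197.8 260.5]
pusher 0.84 [231.5 211.1]
pusher 0.69 [226.  224.4]
pusher 0.45 [255.4 224.7]
```

View pics/side_crop1.png

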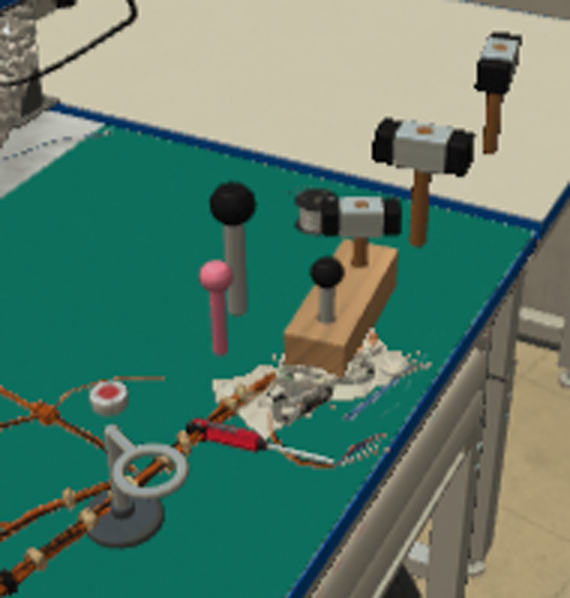

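Run:
```python
from h import *
z=np.load("side1.npz");d=z["d"];p=z["p"];c=arm.get_calibration("side")
v,u=np.nonzero(d>0);w=world(c,u,v,d[d>0]);col=p[d>0]
def box(n,lo,hi):
    m=np.all((w>lo)&(w<hi),1);print(n,m.sum());return m
m=box("head",[.42,-.32,.095],[.56,-.21,.16]);a=w[m];print(np.round(np.percentile(a,[1,10,50,90,99],axis=0),4))
top=a[a[:,2]>np.percentile(a[:,2],99)-.006];r=cv2.minAreaRect((top[:,:2]*1000).astype(np.float32));print("head top rect",r,len(top))
r=cv2.minAreaRect((a[:,:2]*1000).astype(np.float32));print("head rect",r)
m=box("ringcand",[.3,-.1,.10],[.8,.25,.13]);a=w[m];print(np.round(np.c_[a,u[m],v[m]][::8],3))
m=box("blocktop",[.40,-.35,.045],[.56,-.1,.06]);a=w[m];print(cv2.minAreaRect((a[:,:2]*1000).astype(np.float32)))
m=(abs(u-252)<3)&(abs(v-174)<3);print("spool",np.median(w[m],0), d[174,252])
m=box("bench",[.5,-.1,-.03],[.7,.2,.03]);print(np.median(w[m],0))
```

```text
head 370
[[ 0.4505 -0.2917  0.104 ]
 [ 0.4579 -0.2774  0.1091]
 [ 0.4886 -0.259   0.1299]
 [ 0.5184 -0.2404  0.1378]
 [ 0.5303 -0.2355  0.139 ]]
head top rect ((491.60699462890625, -266.1837158203125), (83.11139678955078, 36.71514129638672), 27.572185516357422) 161
head rect ((491.1184997558594, -265.3082275390625), (83.18621826171875, 38.719451904296875), 27.572185516357422)
ringcand 309
[[ 5.85e-01 -9.90e-02  1.14e-01  2.18e+02  1.97e+02]
 [ 5.78e-01 -9.90e-02  1.06e-01  2.20e+02  2.00e+02]
 [ 5.31e-01  1.31e-01  1.19e-01  1.89e+02  2.49e+02]
 [ 5.31e-01  1.39e-01  1.19e-01  1.87e+02  2.51e+02]
 [ 5.22e-01  1.40e-01  1.20e-01  1.90e+02  2.52e+02]
 [ 5.32e-01  1.44e-01  1.12e-01  1.86e+02  2.54e+02]
 [ 5.35e-01  1.41e-01  1.05e-01  1.86e+02  2.55e+02]
 [ 4.92e-01  1.40e-01  1.22e-01  2.00e+02  2.55e+02]
 [ 5.07e-01  1.52e-01  1.23e-01  1.92e+02  2.56e+02]
 [ 4.88e-01  1.42e-01  1.23e-01  2.01e+02  2.56e+02]
 [ 5.08e-01  1.52e-01  1.20e-01  1.92e+02  2.57e+02]
 [ 4.89e-01  1.45e-01  1.22e-01  2.00e+02  2.57e+02]
 [ 4.71e-01  1.37e-01  1.22e-01  2.08e+02  2.57e+02]
 [ 4.94e-01  1.47e-
[... 870 characters left out ...]
  2.69e+02]
 [ 4.77e-01  1.89e-01  1.22e-01  1.94e+02  2.70e+02]
 [ 4.48e-01  1.73e-01  1.22e-01  2.08e+02  2.70e+02]
 [ 4.72e-01  1.88e-01  1.21e-01  1.96e+02  2.71e+02]
 [ 4.55e-01  1.80e-01  1.21e-01  2.04e+02  2.71e+02]
 [ 4.74e-01  1.94e-01  1.22e-01  1.94e+02  2.72e+02]
 [ 4.57e-01  1.85e-01  1.22e-01  2.02e+02  2.72e+02]
 [ 4.75e-01  1.93e-01  1.17e-01  1.94e+02  2.73e+02]
 [ 4.57e-01  1.86e-01  1.20e-01  2.02e+02  2.73e+02]
 [ 4.62e-01  1.91e-01  1.18e-01  1.99e+02  2.74e+02]]
blocktop 632
((485.4913330078125, -211.7685546875), (66.44979858398438, 195.97122192382812), 7.10900354385376)
spool [ 0.6083166  -0.36993968  0.03285845] 1.4809963
bench 4745
[0.60159439 0.07219839 0.0053142 ]
```

```bash
python3 - <<'E'
from h import *
from scipy.optimize import least_squares
z=np.load("side1.npz");d=z["d"];c=arm.get_calibration("side")
v,u=np.nonzero(d>0);w=world(c,u,v,d[d>0])
m=np.all((w>[.43,.12,.117])&(w<[.52,.205,.13]),1);a=w[m]
f=lambda x:np.hypot(a[:,0]-x[0],a[:,1]-x[1])-x[2]
r=least_squares(f,[.477,.165,.026],loss="soft_l1",f_scale=.003);print(r.x,m.sum(),np.std(f(r.x)))
r2=least_squares(lambda x:f([x[0],x[1],.026]),r.x[:2],loss="soft_l1",f_scale=.003);print(r2.x)
m=np.all((w>[.42,-.45,.12])&(w<[.56,-.33,.2]),1);print("big mallet",w[m].min(0),w[m].max(0))
E
python3 -m jog '0.02 0.03 0.01 0 0 0.02 1;0.025 0.035 0.01 0 0 0.02 1;0.025 0.035 0.01 0 0 0.02 1;0.025 0.035 0.01 0 0 0.02 1;0.025 0.035 0.01 0 0 0.02 1;0.025 0.035 0.01 0 0 0.02 1;0.025 0.035 0.01 0 0 0.02 1;0.025 0.035 0.01 0 0 0 1'
```

```text
[0.47695958 0.16488965 0.02653015] 231 0.004387360707011233
[0.47691235 0.16493315]
big mallet [ 0.42239721 -0.42978411  0.12048593] [ 0.53402625 -0.37410211  0.16902953]
time_s: 1.3
ee_pos: [0.4226, -0.3592, 0.3033]
ee_rot: [0.971, 0.239, 0.0, 0.0]
force: [0.3, 0.2, -0.6]
grip_width: 0.0877
```

```bash
python3 -m jog '0.023 0.031 0 0 0 0 1;0.023 0.031 0 0 0 0 1;0.023 0.031 0 0 0 0 1;0 0 0 0 0 0 1;0 0 0 0 0 0 1;0 0 0 0 0 0 1;0 0 0 0 0 0 1;0 0 0 0 0 0 1'
python3 - <<'E'
from h import *
s=arm.read_state();print(s["ee_pos"],s["ee_rot"])
c=arm.get_calibration("wrist");p,d=arm.camera("wrist");np.savez("w1.npz",p=p,d=d)
np.save("w1c.npy",c,allow_pickle=True)
for r in arm.spot_point("mallet_neck","wrist"): print(r)
o=p.copy()
cv2.imwrite("pics/w1.png",o[:,:,::-1])
v,u=np.nonzero(d>0);w=fish(c,u,v,d[d>0])
m=np.all((w>[.42,-.33,.115])&(w<[.56,-.2,.15]),1);a=w[m];print(m.sum(),np.median(a[:,2]))
print(cv2.minAreaRect((a[:,:2]*1000).astype(np.float32)))
p,d=arm.camera("scene");cv2.imwrite("pics/scene1.png",p[:,:,::-1]);np.savez("sc1.npz",p=p,d=d)
E
```

```text
time_s: 2.1
ee_pos: [0.4902, -0.2689, 0.3027]
ee_rot: [0.971, 0.238, -0.0, 0.0]
force: [-0.4, -0.1, 0.2]
grip_width: 0.0884
[ 0.49022743 -0.26887676  0.30266735] [ 9.71264765e-01  2.38001547e-01 -9.09713522e-05  1.06216615e-04]
{'location': [249.2, 171.2], 'conf': 0.94}
{'location': [336.9, 231.6], 'conf': 0.74}
1998 0.133289014324807
((492.9071960449219, -268.7572326660156), (82.60186767578125, 31.84189224243164), 27.976228713989258)
```

View pics/w1.png

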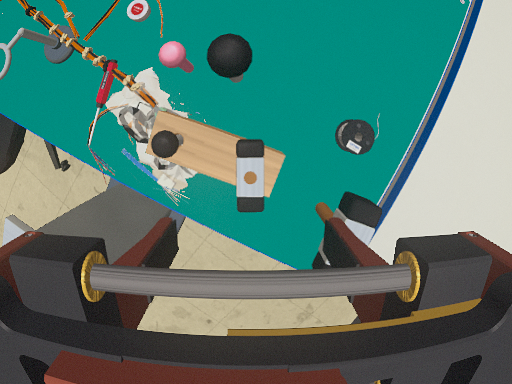

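View pics/scene1.png

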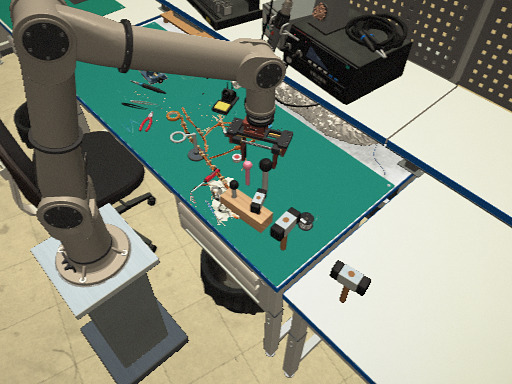

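```bash
python3 -m jog '0.0027 0 -0.02 0 0 0.008 0.7;0 0 -0.03 0 0 0 0.7;0 0 -0.03 0 0 0 0.7;0 0 -0.03 0 0 0 0.7;0 0 -0.03 0 0 0 0.7;0 0 -0.02 0 0 0 0.7;0 0 0 0 0 0 0.7;0 0 0 0 0 0 0.7'
python3 - <<'E'
from h import *
from scipy.optimize import least_squares
z=np.load("sc1.npz");d=z["d"];c=arm.get_calibration("scene")
v,u=np.nonzero(d>0);w=world(c,u,v,d[d>0])
m=np.all((w>[.43,.12,.11])&(w<[.525,.205,.135]),1);a=w[m];print(m.sum(),np.median(a[:,2]) if m.any() else 0)
f=lambda x:np.hypot(a[:,0]-x[0],a[:,1]-x[1])-x[2]
r=least_squares(lambda x:f([x[0],x[1],.026]),[.477,.165],loss="soft_l1",f_scale=.003);print("ring scene",r.x)
z=np.load("w1.npz");d=z["d"];c=np.load("w1c.npy",allow_pickle=True).item()
v,u=np.nonzero(d>0);w=fish(c,u,v,d[d>0])
m=np.all((w>[.42,.1,.11])&(w<[.54,.22,.135]),1);print("wrist ring pts",m.sum(),w[m].mean(0) if m.any() else 0)
E
```

```text
time_s: 3.05
ee_pos: [0.4938, -0.2679, 0.1431]
ee_rot: [0.97, 0.243, 0.0, -0.0]
force: [-0.9, 0.1, 0.4]
grip_width: 0.0618
110 0.11774681346477733
ring scene [0.47600998 0.16210165]
wrist ring pts 378 [0.50146518 0.14028647 0.11752872]
```

```bash
python3 -m jog '-0.001 -0.001 -0.02 0 0 0 0.7;0 0 -0.018 0 0 0 0.7;0 0 0 0 0 0 0.7;0 0 0 0 0 0 0;0 0 0 0 0 0 0;0 0 0 0 0 0 0;0 0 0 0 0 0 0;0 0 0 0 0 0 0' 30
python3 - <<'E'
from h import *
p,d=arm.camera("side");cv2.imwrite("pics/s2.png",cv2.resize(p[80:280,180:380,::-1],None,fx=3,fy=3))
E
```

```text
time_s: 3.85
ee_pos: [0.4931, -0.2689, 0.1054]
ee_rot: [0.97, 0.243, 0.0, 0.0]
force: [-0.4, 1.9, 4.5]
grip_width: 0.0322
```

View pics/s2.png

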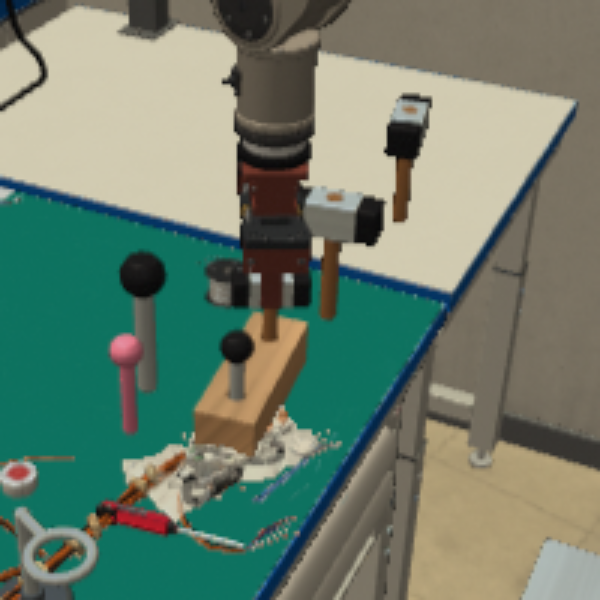

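```bash
python3 -m jog '0 0 0 0 0 0 0;0 0 0.01 0 0 0 0;0 0 0.02 0 0 0 0;0 0 0.025 0 0 0 0;0 0 0.03 0 0 0 0;0 0 0.035 0 0 0 0;0 0 0.03 0 0 0 0;0 0 0.01 0 0 0 0' 45
```

```text
time_s: 4.7
ee_pos: [0.4938, -0.2692, 0.2681]
ee_rot: [0.97, 0.243, 0.002, 0.002]
force: [-0.2, 0.1, -0.8]
grip_width: 0.0316
```

```bash
python3 -m jog '0 0.02 0 0 0 0 0;-0.002 0.035 0 0 0 0 0;-0.002 0.04 0 0 0 0 0;-0.002 0.04 0 0 0 0 0;-0.002 0.04 0 0 0 0 0;-0.002 0.035 0 0 0 0 0;-0.002 0.03 0 0 0 0 0;0 0.015 0 0 0 0 0'
python3 -m jog '0 0 0 0 0 0 0;0 0 0 0 0 0 0;0 0 0 0 0 0 0;0 0 0 0 0 0 0;0 0 0 0 0 0 0;0 0 0 0 0 0 0;0 0 0 0 0 0 0;0 0 0 0 0 0 0'
python3 - <<'E'
from h import *
from scipy.optimize import least_squares
c=arm.get_calibration("wrist");p,d=arm.camera("wrist");cv2.imwrite("pics/w2.png",p[:,:,::-1])
v,u=np.nonzero(d>0);w=fish(c,u,v,d[d>0])
m=np.all((w>[.43,.12,.11])&(w<[.515,.21,.13]),1);a=w[m];print(m.sum(),np.percentile(a[:,2],[50,95]) if m.any() else 0)
if m.sum()>20:
    f=lambda x:np.hypot(a[:,0]-x[0],a[:,1]-x[1])-x[2]
    for fr in (1,0):
        r=least_squares(f if fr else (lambda x:f([x[0],x[1],.026])),[.477,.165,.026][:2+fr],loss="soft_l1",f_scale=.003);print("ring wrist",r.x)
p,d=arm.camera("side");c=arm.get_calibration("side");cv2.imwrite("pics/s3.png",p[:,:,::-1]);np.savez("s3.npz",p=p,d=d)
print(arm.spot_point("mallet_neck","side"),arm.spot_point("mallet","side"))
s=arm.read_state();print(s["ee_pos"],s["ee_rot"],proj(c,s["ee_pos"]))
E
```

```text
time_s: 5.5
ee_pos: [0.4794, -0.0107, 0.2637]
ee_rot: [0.97, 0.245, -0.001, -0.001]
force: [0.4, -0.3, -1.6]
grip_width: 0.0315
time_s: 6.3
ee_pos: [0.4806, -0.0138, 0.2647]
ee_rot: [0.97, 0.243, 0.0, 0.0]
force: [0.1, -0.1, -1.4]
grip_width: 0.0322
1244 [0.11881539 0.12048298]
ring wrist [0.47915936 0.16042481 0.02616902]
ring wrist [0.47916135 0.16041445]
[{'location': [316.2, 123.5], 'conf': 0.95}, {'location': [290.8, 156.7], 'conf': 0.72}] [{'location': [288.2, 183.9], 'conf': 0.88}, {'location': [234.4, 205.2], 'conf': 0.76}, {'location': [314.0, 151.7], 'conf': 0.74}]
[ 0.4805836  -0.01373915  0.26467932] [9.70038005e-01 2.42953224e-01 1.18390731e-05 1.76350561e-05] [232.94610094 177.38751308]
```

View pics/w2.png

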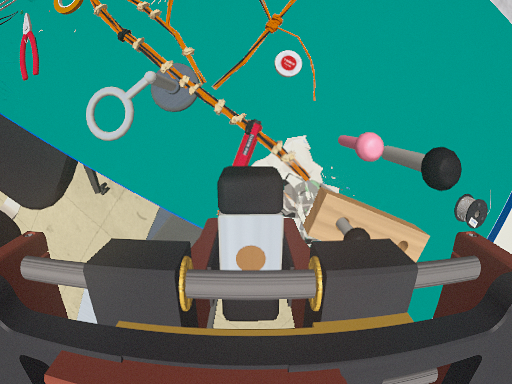

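View pics/s3.png

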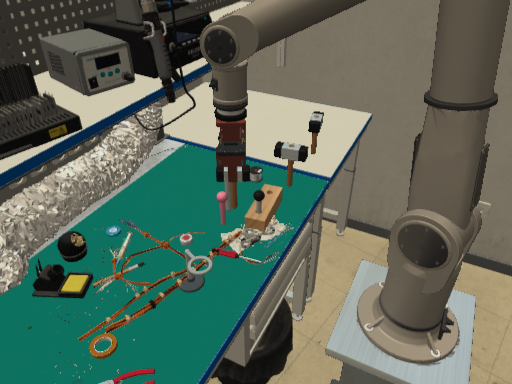

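Run:
```python
from h import *
z=np.load("s3.npz");d=z["d"];c=arm.get_calibration("side")
v,u=np.nonzero(d>0);w=world(c,u,v,d[d>0])
m=np.all((w>[.45,-.05,.15])&(w<[.51,.02,.3]),1);a=w[m]
for lo in np.arange(.15,.26,.01):
    b=a[(a[:,2]>=lo)&(a[:,2]<lo+.01)]
    if len(b): print(round(lo,2),len(b),np.round(b.mean(0),4),np.round(np.ptp(b,0),3))
```

```text
0.16 1 [ 0.4788 -0.0108  0.17  ] [0. 0. 0.]
0.17 9 [ 0.4769 -0.0095  0.1767] [0.008 0.011 0.008]
0.18 20 [ 0.4787 -0.0073  0.1855] [0.015 0.007 0.009]
0.19 17 [ 0.4778 -0.0084  0.1952] [0.012 0.01  0.009]
0.2 17 [ 0.4775 -0.0085  0.2047] [0.015 0.009 0.009]
0.21 21 [ 0.4769 -0.0076  0.2151] [0.015 0.011 0.009]
0.22 19 [ 0.4776 -0.0083  0.2251] [0.012 0.011 0.008]
0.23 19 [ 0.4774 -0.0087  0.2349] [0.012 0.009 0.009]
0.24 21 [ 0.477  -0.0093  0.2452] [0.016 0.012 0.01 ]
0.25 12 [ 0.4776 -0.0089  0.2527] [0.01  0.011 0.004]
0.26 48 [0.4818 0.0046 0.2665] [0.059 0.031 0.008]
```

```bash
python3 -m jog '0 0.02 0 0 0 0 0;-0.001 0.032 0 0 0 0 0;-0.001 0.038 0 0 0 0 0;-0.0005 0.038 0 0 0 0 0;0 0.032 0 0 0 0 0;0 0.017 0 0 0 0 0;0 0 0 0 0 0 0;0 0 0 0 0 0 0'
python3 -m jog '0 0 0 0 0 0 0;0 0 0 0 0 0 0;0 0 0 0 0 0 0;0 0 0 0 0 0 0;0 0 -0.01 0 0 0 0;0 0 -0.01 0 0 0 0;0 0 0 0 0 0 0;0 0 0 0 0 0 0'
python3 - <<'E'
from h import *
s=arm.read_state();print(s["ee_pos"],s["force"])
p,d=arm.camera("side");cv2.imwrite("pics/s4.png",cv2.resize(p[150:310,120:280,::-1],None,fx=3.7,fy=3.7,interpolation=cv2.INTER_CUBIC))
p,d=arm.camera("scene");cv2.imwrite("pics/c4.png",cv2.resize(p[70:190,120:280,::-1],None,fx=4,fy=4,interpolation=cv2.INTER_CUBIC))
for n in("side","scene"):
    c=arm.get_calibration(n);b=s["ee_pos"].copy();b[2]-=.095;print(n,proj(c,b),proj(c,[.478,.163,.12]))
E
```

```text
time_s: 7.3
ee_pos: [0.4781, 0.1627, 0.2645]
ee_rot: [0.97, 0.243, -0.0, 0.0]
force: [-0.6, -0.4, -1.2]
grip_width: 0.0316
time_s: 8.1
ee_pos: [0.4777, 0.1632, 0.244]
ee_rot: [0.97, 0.243, -0.001, -0.0]
force: [0.0, 0.7, -1.0]
grip_width: 0.0317
[0.47773585 0.1631877  0.24404158] [ 0.00494364  0.69969366 -1.00278858]
side [198.88412378 254.97108236] [199.75061284 263.67976603]
scene [176.84732576 129.87839538] [177.90466635 135.65919524]
```

View pics/s4.png

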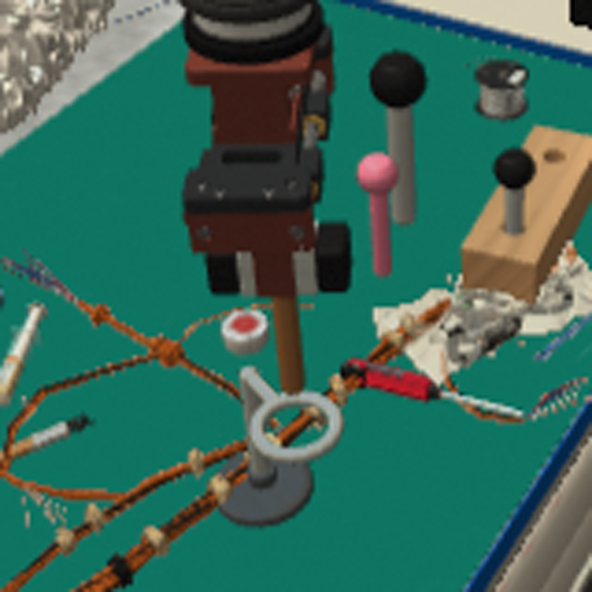

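View pics/c4.png

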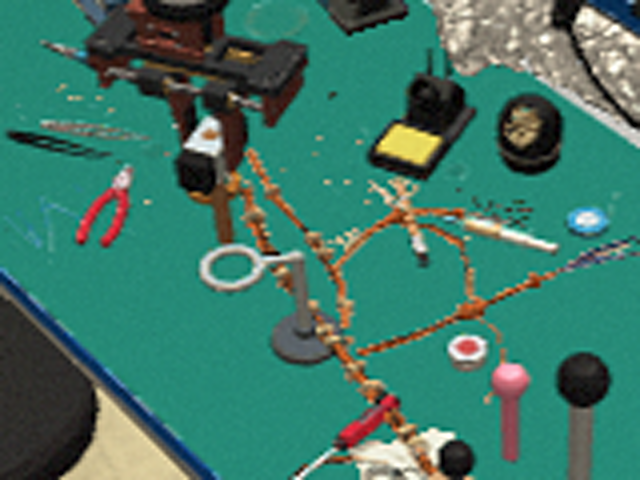

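```bash
python3 -m jog '0.0003 0 -0.01 0 0 0 0;0 0 -0.015 0 0 0 0;0 0 -0.018 0 0 0 0;0 0 -0.02 0 0 0 0;0 0 -0.018 0 0 0 0;0 0 -0.01 0 0 0 0;0 0 -0.005 0 0 0 0;0 0 0 0 0 0 0'
python3 - <<'E'
from h import *
s=arm.read_state();print(s["ee_pos"],s["force"])
p,d=arm.camera("side");cv2.imwrite("pics/s5.png",cv2.resize(p[180:310,140:270,::-1],None,fx=4.5,fy=4.5,interpolation=cv2.INTER_CUBIC))
E
```

```text
time_s: 9.0
ee_pos: [0.4783, 0.1633, 0.1483]
ee_rot: [0.97, 0.243, -0.0, -0.0]
force: [-0.4, 0.1, -0.9]
grip_width: 0.0315
[0.47826384 0.16326013 0.14830826] [-0.39255591  0.10997376 -0.91944662]
```

View pics/s5.png

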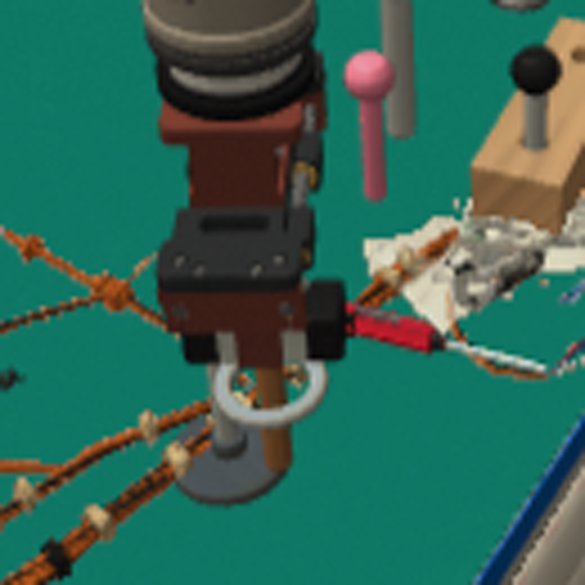

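The handle is inside the ring (crop (270,390)), and there's no contact force. Lowering the rest of the way to contact.

```bash
python3 -m jog '0 0 -0.006 0 0 0 0;0 0 -0.006 0 0 0 0;0 0 -0.005 0 0 0 0;0 0 -0.003 0 0 0 0;0 0 -0.001 0 0 0 0;0 0 0 0 0 0 0;0 0 0 0 0 0 0;0 0 0 0 0 0 0'
```

```text
time_s: 9.85
ee_pos: [0.4785, 0.1633, 0.1279]
ee_rot: [0.97, 0.243, 0.0, -0.0]
force: [0.1, -0.2, -1.3]
grip_width: 0.032
```

```bash
python3 -m jog '0 0 -0.001 0 0 0 0;0 0 -0.001 0 0 0 0;0 0 -0.001 0 0 0 0;0 0 0 0 0 0 0;0 0 0 0 0 0 0;0 0 0 0 0 0 0;0 0 0 0 0 0 0;0 0 0 0 0 0 0'
```

```text
time_s: 10.65
ee_pos: [0.4786, 0.1633, 0.1254]
ee_rot: [0.97, 0.243, 0.0, 0.0]
force: [-3.0, -1.6, 5.4]
grip_width: 0.032
```

```bash
python3 -m jog '0 0 0 0 0 0 0.6;0 0 0 0 0 0 0.6;0 0 0 0 0 0 0.6;0 0 0 0 0 0 0.6;0 0 0 0 0 0 0.6;0 0 0 0 0 0 0.6;0 0 0 0 0 0 0.6;0 0 0 0 0 0 0.6'
python3 - <<'E'
from h import *
p,d=arm.camera("side");cv2.imwrite("pics/s6.png",cv2.resize(p[180:310,140:270,::-1],None,fx=4.5,fy=4.5,interpolation=cv2.INTER_CUBIC))
E
```

```text
time_s: 11.45
ee_pos: [0.4784, 0.1633, 0.1247]
ee_rot: [0.97, 0.243, 0.0, 0.0]
force: [0.5, 0.0, -0.4]
grip_width: 0.0531
```

View pics/s6.png

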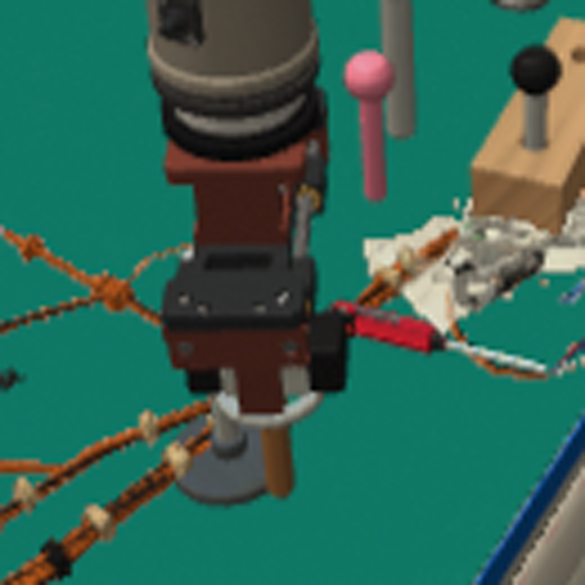

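The head sits on the ring with the fingers open on both sides. Rising straight up.

```bash
python3 -m jog '0 0 0.006 0 0 0 0.6;0 0 0.01 0 0 0 0.6;0 0 0.02 0 0 0 0.6;0 0 0.03 0 0 0 0.6;0 0 0.03 0 0 0 0.6;0 0 0.03 0 0 0 0.6;0 0 0.02 0 0 0 0.6;0 0 0 0 0 0 0.6'
python3 -m jog '0 -0.02 0 0 0 0 0.6;0 -0.03 0 0 0 0 0.6;0 -0.03 0 0 0 0 0.6;0 -0.03 0 0 0 0 0.6;0 -0.02 0 0 0 0 0.6;0 0 0 0 0 0 0.6;0 0 0 0 0 0 0.6;0 0 0 0 0 0 0.6'
python3 - <<'E'
from h import *
p,d=arm.camera("side");c=arm.get_calibration("side");cv2.imwrite("pics/s7.png",cv2.resize(p[130:310,140:320,::-1],None,fx=3.3,fy=3.3,interpolation=cv2.INTER_CUBIC))
v,u=np.nonzero(d>0);w=world(c,u,v,d[d>0])
a=w[np.all((w>[.42,.1,.14])&(w<[.54,.22,.18]),1)];print(np.median(a,0),np.percentile(a[:,2],[5,95]),cv2.minAreaRect((a[:,:2]*1000).astype(np.float32)))
a=w[np.all((w>[.45,-.19,.1])&(w<[.51,-.13,.15]),1)];print("pusher",a.mean(0),a[:,2].max())
p,d=arm.camera("scene");cv2.imwrite("pics/c7.png",cv2.resize(p[70:190,120:280,::-1],None,fx=4,fy=4,interpolation=cv2.INTER_CUBIC))
E
```

```text
time_s: 12.3
ee_pos: [0.48, 0.1642, 0.2745]
ee_rot: [0.97, 0.243, 0.003, -0.0]
force: [0.4, 0.3, -0.2]
grip_width: 0.0527
time_s: 13.1
ee_pos: [0.4782, 0.0347, 0.2705]
ee_rot: [0.97, 0.244, -0.0, -0.0]
force: [-0.8, 0.6, 0.4]
grip_width: 0.0525
[0.47538341 0.16808339 0.15501258] [0.14269054 0.15750772] ((477.7904968261719, 164.33013916015625), (83.16332244873047, 35.08449172973633), 29.00966453552246)
pusher [ 0.47546798 -0.15115162  0.12339988] 0.1363460364706172
```

View pics/s7.png

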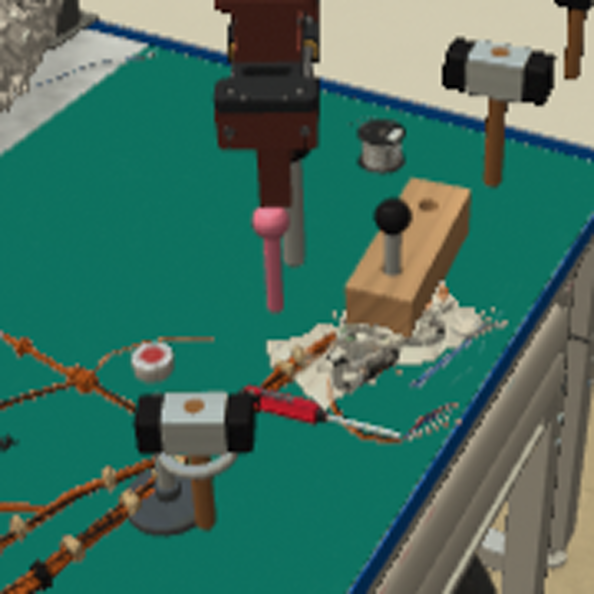

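View pics/c7.png

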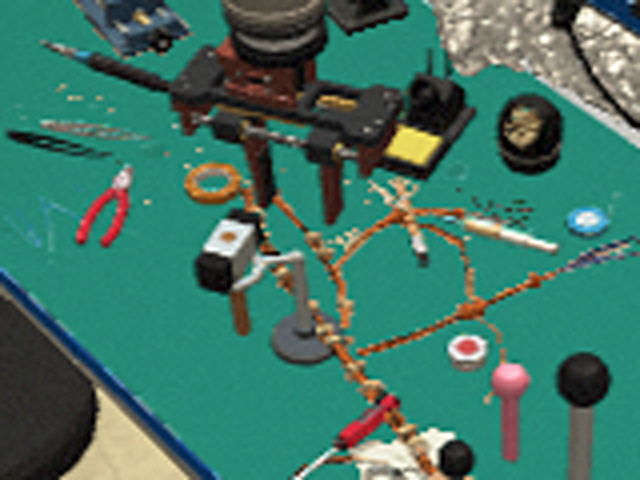

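The mallet hangs upright with its head flat on the ring (side crop (195,420)). The pusher stands in its hole (side crop (392,215)), and the gripper is clear.

```bash
python3 -c "
from cell import arm
print(arm.sign_off())"
```

```text
the job is handed in; nothing more can be done
None
```

The smallest mallet now hangs handle-down in the steel ring, released, and I handed the job in at about 13 s of the 45 s allowed. I gripped it across the aluminium middle of its head, lifted it straight out of the tool block and lowered it until its head touched the ring.

Last checks:
- **Mallet:** it looks upright in both the side and scene pictures. The head's top reads about 0.155 m above the bench (0.154 expected). Its centre is at (0.478, 0.164), within about 4 mm of every ring measurement.
- **Pusher:** it still stands in its hole, and nothing else was touched.
- **Gripper:** it is clear, about 13 cm to the side of the mallet. The largest force I read was about 6 N, when the head touched the ring.

**Disagreements:** the three cameras placed the ring's centre up to 5 mm apart, so I aimed between them, inside the roughly 13 mm of clearance. The networks also once reported a false mallet neck at the ring, which I ignored.

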